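Clamp the small amber bottle with the butterfly key

TASK

Stand the smallest amber bottle upright in the vee of the bench clamp and let go of it, then turn the butterfly key clockwise, a part turn at a time, until the jaw grips the bottle firmly against the vee. Tighten it gently, by feel: it must be properly gripped, but the glass cracks if it is screwed up too hard. Do not lean on the brittle guard plate close beside the key's wings, and leave the other bottles and glassware where they are.

Things in the scene. Friction and masses are not known exactly. Their poses are not given: they have to be found in the camera images.
- amber_bottle: The smallest amber glass bottle with a black screw cap: body 52 mm in diameter (round, straight sides from about 5 to 75 mm up), 116 mm tall, 0.13 to 0.26 kg. The cap is about 35 mm in diameter and forms the topmost 27 mm; take it there from above. Origin: centre of the underside, z up.
- big_bottle: Bystander: a larger amber bottle of the same form, 69 mm in diameter, 142 mm tall, loose. Origin under its centre.
- white_bottle: Bystander: white plastic bottle, 52 mm in diameter, 113 mm tall, loose. Origin under its centre. The amber bottle, the larger one and this one stand in three places about 130 mm apart, to the right of the clamp, in any order.
- flask_a: Bystander: loose conical glass flask, 68 mm in diameter, 127 mm tall, between robot and clamp. Origin under its centre.
- flask_b: Bystander: loose conical glass flask, 68 mm in diameter, 127 mm tall, left of the clamp. Origin under its centre.
- small_beaker: Bystander: loose glass beaker, 87 mm in diameter, 109 mm tall, left of the clamp. Origin under its centre.
- glass_stopper: Bystander: loose clear stopper, 68 mm in diameter, 37 mm tall, between robot and clamp. Origin under its centre.
- dish: Bystander: loose petri dish, 67 mm in diameter, 14 mm tall, at the right. Origin under its centre.
- clamp: The bench clamp, fixed to the worktop: an aluminium base plate 110 mm (its x) by 216 mm (its y), 8 mm thick, turned up to 0.3 rad. Origin under the plate's centre, z up. A grey screw housing 60 mm square, 80 mm tall, is centred 60 mm along its +y (left end), with the butterfly key on top; the jaw and the vee are at its -y end.
- drop_point (a point): Point on top of the base plate, 8 mm above the worktop, 38.5 mm along clamp -y from its centre: a bottle lowered upright onto it clears vee and jaw by 3 to 4 mm. The steel vee block (48 mm tall, 90 degree vee open to clamp +y, towards the jaw) is adjustable: in it the bottle axis comes to stand on the clamp's x = 0 line, 42 to 48 mm along -y; how far exactly differs and is not measured.
- jaw: Rubber-faced jaw, 44 mm wide and tall, sliding along clamp -y towards the vee as the key turns clockwise, 6 mm per rad. It pushes the bottle home into the vee and begins to grip somewhere between 1.3 and 2.7 rad of the key. Then its force climbs about 8 N per 0.1 rad. It must end at 6 to 25 N on the bottle (aim at 12 to 15); over 25 N, even for a moment, the glass cracks. Origin 30 mm below jaw_face.
- jaw_face (a point): Middle of the jaw's rubber face, 38 mm above the worktop.
- key (a joint): Clockwise turn (from above) of the butterfly key about its upright axis, rad; range 0 (jaw wide open, wings along clamp x) to 3.9, starts at 0 to 0.4. The wings lie along clamp x turned by minus this value about z. Turning it takes 0.18 N m of friction plus 0.006 N m per newton of jaw force; held still after equal steps, the torque left on the hand rises by the jaw's share. It stays where left.
- key_grip (a point): On the key's axis at mid-height of its wings, 102 mm above the worktop. The flat black wings are 10 mm thick, 54 mm over both tips, reach from 89 to 115 mm above the worktop and can be pinched across their thickness from above; the housing's top is at 84 mm.
- guard: Brittle white upright guard plate, 94 mm long along clamp y, 5 mm thick, its inner face 34 mm from the key's axis on the clamp's +x side (away from the robot), top 125 mm above the worktop; the wing tips pass it at 7 mm. Widely opened fingers that point at it do not fit between. Never press it with more than 10 N. Origin: bottom middle of its inner face.
Mind the look-alikes: they are no part of the job. What is shaped like the amber_bottle but turquoise is not meant.

How it is judged:
By the outcome, as a careful person would: the job done as asked, in the order asked, and still so for the second after the job is handed in, with the robot touching nothing.
It also fails if it takes over 64 s, if anything falls off the work surface, if the arm or the gripper's body presses on something with over 40 N, if the wrist force passes 120 N, or if a joint passes its speed limit or range.

ROBOT

A 7-joint arm with a two-finger parallel gripper is mounted at the origin on a cart in front of the work surface, level with it; the furniture and walls round the work are solid. World frame = base frame: x ahead of the robot, y to its left, z up, the work surface at z = 0. Lengths are in m, angles in rad, forces in N, time in s.
With the tool pointing down it reaches from about 0.4 to 0.85 m from the base axis. Payload 10.4 kg.
Tool frame: the origin (TCP) lies between the finger pads; the fingertips stand 19 mm ahead of it and the grasp point (between the pads) is the TCP; z points along the fingers, x is the direction in which the jaws open and shut, and the axes are right-handed (so a half turn about z gives the same grasp; the last joint's range is limited). The gripper opens to 87 mm and grips with 3 to 60 N. Pads are 19 mm wide; open, the fingers measure 117 mm over their backs; the gripper's body (75 mm by 190 mm) begins 51 mm behind the grasp point.
Start: joints at [-1.167, 0.332, -0.065, 1.46, 0.022, 1.35, -0.088], TCP at [0.259, 0.569, 0.242] pointing down, gripper open.
Joint ranges: [-2.6, 2.6], [-0.5, 2.12], [-1.47, 1.34], [0.16, 2.42], [-1.27, 4.41], [0.06, 2.06], [-2.6, 2.6]. Speed limits (rad/s): [2.22, 2.22, 2.79, 2.79, 3.14, 3.14, 3.14].

INTERFACE

Orientations are given as a unit quaternion [x, y, z, w].
In Python, from bench import * gives the robot as it stands.
- The arm moves only by the tool step_arm, never from a script. Its argument "commands" is a list of rows, each a list of 6 numbers: the shift along the tool's x, y, z in m, then the turn, a rotation vector about the tool's x, y, z in rad. In form: [[tx, ty, tz, rx, ry, rz], ...]. A call has 1 to 12 rows; each row shifts and turns the commanded pose from where the row before left it, along the tool's axes as they then stand; what a row does not reach is not made up. A row lasts 1/10 s, in which the tool goes at most 50 mm and 8.59 degrees, less where a joint would pass 70% of its speed; a pose out of reach is approached as far as the arm can. A call with a gripper value outside its range is refused whole. "gripper" is the opening, from 0 (shut) to 1 (fully open), set as the call begins (left out, the last holds). The fingers move at their own pace and stop on an object; "grip_force" is the grip in N (left out, the last holds). Time passes only in rows, so rows that do not move let the fingers close. It gives the time, the measured TCP pose, the force and the opening at its end, in the units of the state.
- read_state(): the state, without advancing time (a new reading comes with each control period).
- camera(name): name is "scene" or "top"; returns the picture (480x640x3 uint8, red, green, blue); there is no depth.
- get_calibration(name): a dict with "fx", "fy", "cx", "cy" (pixels), "k1" (the pictures are not rectified: a ray, as slopes to the right and down, at radius r is drawn at 1 + k1 r^2 times it, then the intrinsics apply), "R" (3x3) and "t" (3): a world point X has camera coordinates R X + t. Camera axes: x right, y down, z forward; pixel columns grow to the right and rows downward; lengths in m; the calibration is good to about 2 mm. A picture is of the moment at which its call begins. get_calibration takes no time and is no camera call.
- close_job(): hands the job in, once; it reports no verdict.
The state is a dict: "time": time; "joint_positions": joint angles; "joint_vel": joint speeds; "joint_torque": joint torques, N m; "ee_pos": TCP position; "eef_rot": TCP orientation; "ft_force": force on the tool from outside, world axes, zero at the start; "torque": the same for the moment, N m; "width": finger opening in m.
Only numpy, scipy, OpenCV 4.12 (cv2) and the standard library are available. Lean on these libraries where they do the work, as an engineer would, in place of code of your own. Each camera call takes 0.05 s, during which the arm holds its last target. There are 200 camera calls.

## Working session

There is one attempt and no reset: what is moved stays moved. The work goes in short steps, Python scripts to look and compute and a tool call to move; the robot and the scene stay as the last step left them, time stands still between calls to the robot, and variables do not carry over. Pictures are saved under pics/ and viewed, on a budget of 10 in all, crops included, one or two more only if the job needs it, and the job is handed in when it is done.

Besides the shell and the picture viewer there is one more tool, called after ">>>" as a command line: name --pt "numbers of a row" for each row, then --argument value for the rest. step_arm: Moves the arm, as the interface text tells. Its arguments: {"type":"object","properties":{"commands":{"type":"array","items":{"type":"array","items":{"type":"number"}}},"gripper":{"type":"number"},"grip_force":{"type":"number"}},"required":["commands"]}

```bash
mkdir -p pics; python3 - <<'E'
from bench import *
import cv2
for n in("scene","top"):
    cv2.imwrite(f"pics/{n}0.png",cv2.cvtColor(camera(n),cv2.COLOR_RGB2BGR)); print(n,get_calibration(n))
print(read_state())
E
```

```text
scene {'fx': 558.1225436408404, 'fy': 558.1225436408404, 'cx': 315.32756937338746, 'cy': 234.04308086698794, 'k1': -0.07441252896594723, 'R': array([[ 0.81864064, -0.57400889, -0.01847421],
       [-0.43120171, -0.59308835, -0.67993477],
       [ 0.37933176,  0.56458835, -0.73303984]]), 't': array([-0.36217404,  0.26509342,  1.02340042])}
top {'fx': 529.9921940703898, 'fy': 529.9921940703898, 'cx': 310.7897875183773, 'cy': 236.05849524974624, 'k1': -0.09227879942565402, 'R': array([[ 0.01330449, -0.99990264, -0.00420628],
       [-0.99143767, -0.01264513, -0.12996708],
       [ 0.12990124,  0.00589941, -0.99150939]]), 't': array([0.02972597, 0.49311729, 1.17203316])}
{'time': 0.1, 'joint_positions': array([-1.16657314,  0.33280911, -0.06469813,  1.46082063,  0.02161683,
        1.34988891, -0.08846153]), 'joint_vel': array([ 0.00066188, -0.00279097, -0.00014161, -0.00274365, -0.00209789,
        0.0004935 , -0.00127385]), 'joint_torque': array([ 1.53977166e-03, -6.24545717e+01,  2.49230635e-02, -3.90714312e+01,
       -6.14569592e-02,  3.67059745e-02,  3.92703350e-05]), 'ee_pos': array([0.25861983, 0.56864938, 0.24085073]), 'eef_rot': array([ 8.40811213e-01,  5.41328113e-01, -4.97120026e-04,  3.62100230e-04]), 'ft_force': array([-0.64695956, -0.28886182,  0.43247105]), 'torque': array([ 0.00470486, -0.00783363, -0.02564441]), 'width': 0.08713482373786592}
```

View pics/scene0.png

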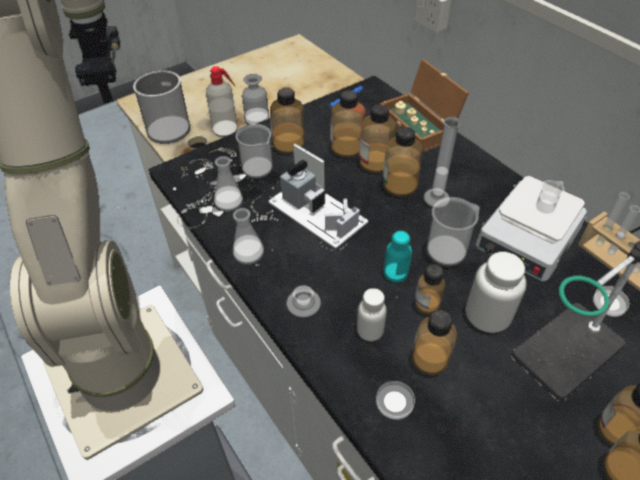

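View pics/top0.png

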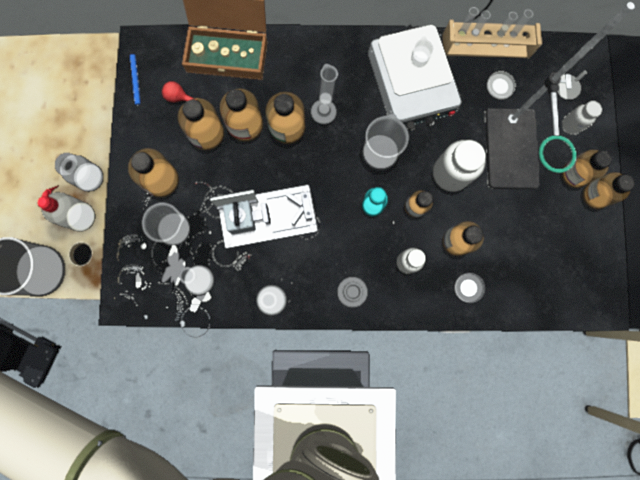

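The scene view shows the clamp near (320,205), the small amber bottle at (430,288) and the turquoise decoy at (398,256). In the top view the clamp is near (268,216), the small amber bottle at (419,204) and the decoy at (375,200). I'll enlarge both.

```bash
cat > h.py <<'E'
from bench import *
import numpy as np, cv2
def und(n,u,v):
    c=get_calibration(n); d=np.array([(u-c['cx'])/c['fx'],(v-c['cy'])/c['fy']]); s=d.copy()
    for _ in range(20): s=d/(1+c['k1']*(s@s))
    return c,s
def p2w(n,u,v,z):
    c,s=und(n,u,v); R,t=c['R'],c['t']; o=-R.T@t; d=R.T@np.array([*s,1]); return o+d*(z-o[2])/d[2]
def proj(n,X):
    c=get_calibration(n); p=c['R']@np.asarray(X)+c['t']; s=p[:2]/p[2]; s=s*(1+c['k1']*(s@s)); return np.array([s[0]*c['fx']+c['cx'],s[1]*c['fy']+c['cy']])
def crop(n,img,u0,v0,u1,v1,k,out,step=10):
    im=cv2.resize(img[v0:v1,u0:u1],None,fx=k,fy=k,interpolation=cv2.INTER_CUBIC)
    for u in range(u0,u1,step): cv2.line(im,(int((u-u0)*k),0),(int((u-u0)*k),6 if u%50 else 16),(0,255,255),1)
    for v in range(v0,v1,step): cv2.line(im,(0,int((v-v0)*k)),(6 if v%50 else 16,int((v-v0)*k)),(0,255,255),1)
    cv2.imwrite(out,im)
E
python3 - <<'E'
from h import *
t=cv2.imread('pics/top0.png');s=cv2.imread('pics/scene0.png')
a=cv2.resize
crop('top',t,200,180,330,255,6,'pics/a.png'); 
crop('top',t,390,180,450,230,6,'pics/b.png')
A=cv2.imread('pics/a.png');B=cv2.imread('pics/b.png')
crop('scene',s,405,255,455,320,5,'pics/c.png');C=cv2.imread('pics/c.png')
W=np.zeros((600,800,3),np.uint8)
A=cv2.resize(A,(520,300));
crop('top',t,205,180,325,250,6.6,'pics/a1.png')
B=cv2.resize(B,(360,300));C=cv2.resize(C,(250,325))
W=np.zeros((325,620,3),np.uint8);W[:300,:360]=B;W[:,370:]=C
cv2.imwrite('pics/b1.png',W)
E
```

```text
(no output)
```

View pics/a1.png

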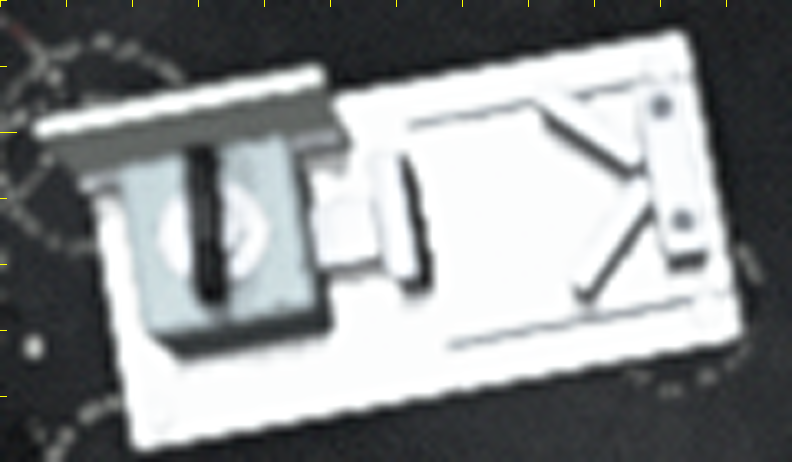

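View pics/b1.png

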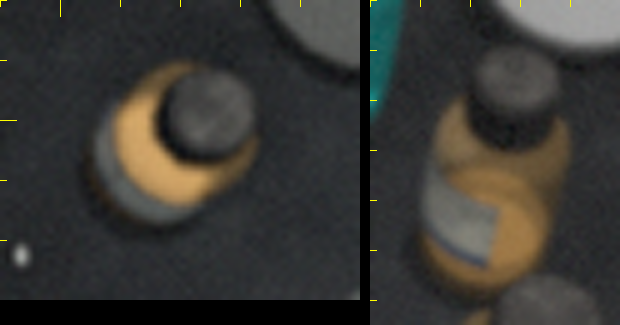

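The enlarged top crop shows these plate corners: top right (309.1,185.0), bottom right (317.4,231.2) and bottom left (225.5,248.2). The key wings run from (235.8,202.4) to (237,225.5). The bottle cap's centre is at (425.3,198.7) in top and (434.4,270) in scene.

```bash
python3 - <<'E'
from h import *
f=lambda x,y:(205+x/6.6,180+y/6.6)
C=[p2w('top',*f(*q),0.008) for q in [(687,33),(742,338),(135,450)]]
for c in C: print(c)
print(np.linalg.norm(C[0]-C[1]),np.linalg.norm(C[1]-C[2]))
ctr=(C[0]+C[2])/2
yv=C[2]-C[1]; xv=C[0]-C[1]; print('ctr',ctr,'yaw',np.arctan2(yv[1],yv[0])-np.pi/2,np.arctan2(xv[1],xv[0]))
for q in [(203,148),(211,300)]: print('wing',p2w('top',*f(*q),0.115))
print('cap top',p2w('top',425.3,198.7,.116),'scene',p2w('scene',434.4,270,.116))
yaw=(np.arctan2(yv[1],yv[0])-np.pi/2+np.arctan2(xv[1],xv[0]))/2
R=np.array([[np.cos(yaw),-np.sin(yaw)],[np.sin(yaw),np.cos(yaw)]])
for nm,l,z in [('drop',(0,-.0385),.008),('key',(0,.06),.115)]:
    X=[*(ctr[:2]+R@l),z];print(nm,X,proj('top',X),proj('scene',X))
# guard top corners: inner x=.034..039, y .06±.047 z .125
for l in [(.039,.013),(.039,.107),(.034,.013)]:
    X=[*(ctr[:2]+R@l),.125];p=proj('top',X);print('guard',p,(p-[205,180])*6.6)
for l in [(.027,.06),(-.027,.06)]:
    X=[*(ctr[:2]+R@l),.115];p=proj('top',X);print('wing0',(p-[205,180])*6.6)
print(read_state()['time'])
E
```

```text
[0.61682269 0.04189548 0.008     ]
[0.50740492 0.0210459  0.008     ]
[0.46499248 0.2337691  0.008     ]
0.11138651180945051 0.2169100646272522
ctr [0.54090759 0.13783229 0.008     ] yaw 0.19679788413244648 0.18829290701980728
wing [0.55233915 0.19707523 0.115     ]
wing [0.50257434 0.1928521  0.115     ]
cap top [ 0.5655029  -0.20842391  0.116     ] scene [ 0.56740979 -0.21131834  0.116     ]
drop [np.float64(0.5482748667720297), np.float64(0.10004375847197224), 0.008] [283.76452695 213.43947532] [327.99175593 218.32924937]
key [np.float64(0.5294261166064377), np.float64(0.19672351135330252), 0.115] [235.56716026 212.98340132] [295.80713011 163.61472436]
guard [253.75429277 190.45120554] [321.77833225  68.97795655]
guard [210.26308058 198.31434646] [ 34.73633184 120.87468663]
guard [254.13687469 192.71890313] [324.30337297  83.94476067]
wing0 [188.58803591 136.97047996]
wing0 [215.03845495 298.97146403]
0.1
```

```bash
cat >> h.py <<'E'
from scipy.spatial.transform import Rotation as Ro
import sys
def rel(x,y,z,yaw):
    s=read_state(); R=Ro.from_quat(s['eef_rot']); T=Ro.from_euler('z',yaw)*Ro.from_euler('x',np.pi)
    d=R.inv().apply(np.array([x,y,z])-s['ee_pos']); w=(R.inv()*T).as_rotvec(); d2=T.inv().apply(np.array([x,y,z])-s['ee_pos'])
    xt=R.as_matrix()[:,0]
    print('t',round(s['time'],2),'pos',s['ee_pos'].round(4),'yaw',round(np.arctan2(xt[1],xt[0]),3),'w',round(s['width'],4),'F',s['ft_force'].round(2),'M',s['torque'].round(3),'q',s['joint_positions'].round(2))
    print('shift(tool now)',d.round(4),'turn',w.round(4),'shift(after turn)',d2.round(4))
E
python3 - <<'E'
from h import *
from scipy.optimize import least_squares
r=least_squares(lambda X:np.r_[proj('top',X)-[466,153],proj('scene',X)-[507,266]],[.65,-.3,.15]);print('jar cap',r.x,r.fun)
rel(.566,-.2095,.25,.19)
E
```

```text
jar cap [ 0.66333615 -0.2942853   0.13968546] [ 0.62909873 -0.8946075  -0.89245482  0.25458005]
t 0.1 pos [0.2586 0.5686 0.2409] yaw 1.144 w 0.0871 F [-0.65 -0.29  0.43] M [ 0.005 -0.008 -0.026] q [-1.17  0.33 -0.06  1.46  0.02  1.35 -0.09]
shift(tool now) [-0.5811  0.6019 -0.0084] turn [7.00e-04 1.10e-03 9.54e-01] shift(after turn) [ 0.1549  0.8222 -0.0091]
```

>>> step_arm --pt "0 0 -0.03 0 0 0.136" --pt "0 0 -0.03 0 0 0.136" --pt "0 0 0 0 0 0.136" --pt "0 0 0 0 0 0.136" --pt "0 0 0 0 0 0.136" --pt "0 0 0 0 0 0.136" --pt "0 0 0 0 0 0.136" --pt "0.005 0.03 0 0 0 0" --pt "0.006 0.03 0 0 0 0" --pt "0.006 0.03 0 0 0 0" --pt "0.006 0.03 0 0 0 0" --pt "0.006 0.03 0 0 0 0" --gripper 1 --grip_force 25

```text
time: 1.3
ee_pos: [0.3161, 0.4259, 0.3012]
eef_rot: [0.995, 0.096, -0.0, 0.0]
ft_force: [-0.0, -0.0, 0.2]
width: 0.0867
```

>>> step_arm --pt "0.006 0.032 0 0 0 0" --pt "0.006 0.032 0 0 0 0" --pt "0.006 0.032 0 0 0 0" --pt "0.006 0.032 0 0 0 0" --pt "0.006 0.032 0 0 0 0" --pt "0.006 0.032 0 0 0 0" --pt "0.006 0.032 0 0 0 0" --pt "0.006 0.032 0 0 0 0" --pt "0.006 0.032 0 0 0 0" --pt "0.006 0.032 0 0 0 0" --pt "0.006 0.032 0 0 0 0" --pt "0.006 0.032 0 0 0 0"

```text
time: 2.5
ee_pos: [0.4599, 0.0627, 0.3014]
eef_rot: [0.995, 0.096, -0.0, -0.0]
ft_force: [1.3, 1.0, 0.3]
width: 0.0869
```

```bash
python3 -c "
from h import *
rel(.566,-.2095,.25,.19)"
```

```text
t 2.5 pos [0.4599 0.0627 0.3014] yaw 0.192 w 0.0869 F [1.33 0.96 0.28] M [-0.056  0.063  0.001] q [-0.78 -0.09  0.52  1.79  0.04  1.43 -0.08]
shift(tool now) [0.0522 0.2874 0.0513] turn [-0.0002  0.0001  0.0021] shift(after turn) [0.0528 0.2873 0.0514]
```

>>> step_arm --pt "0.005 0.028 0 0 0 0" --pt "0.005 0.028 0 0 0 0" --pt "0.005 0.028 0 0 0 0" --pt "0.005 0.028 0 0 0 0" --pt "0.005 0.028 0 0 0 0" --pt "0.005 0.028 0 0 0 0" --pt "0.005 0.028 0 0 0 0" --pt "0.005 0.028 0 0 0 0" --pt "0.005 0.028 0.025 0 0 0" --pt "0.004 0.022 0.025 0 0 0" --pt "0 0 0 0 0 0" --pt "0 0 0 0 0 0"

```text
time: 3.7
ee_pos: [0.5598, -0.1957, 0.2511]
eef_rot: [0.995, 0.095, -0.001, -0.0]
ft_force: [-0.4, 0.8, 0.5]
width: 0.0871
```

```bash
python3 -c "
from h import *
rel(.566,-.2095,.108,.19)"
```

```text
t 3.7 pos [ 0.5598 -0.1957  0.2511] yaw 0.191 w 0.0871 F [-0.4   0.76  0.5 ] M [-0.035  0.032  0.025] q [-0.38  0.32  0.8   1.57 -0.23  1.35  0.64]
shift(tool now) [0.0037 0.0148 0.1431] turn [-0.0003  0.0016  0.001 ] shift(after turn) [0.0035 0.0148 0.1431]
```

>>> step_arm --pt "0.002 0.008 0 0 0 0" --pt "0.0017 0.0068 0 0 0 0" --pt "0 0 0.025 0 0 0" --pt "0 0 0.025 0 0 0" --pt "0 0 0.025 0 0 0" --pt "0 0 0.025 0 0 0" --pt "0 0 0.02 0 0 0" --pt "0 0 0.013 0 0 0" --pt "0 0 0.007 0 0 0" --pt "0 0 0.003 0 0 0" --pt "0 0 0 0 0 0" --pt "0 0 0 0 0 0"

```text
time: 4.9
ee_pos: [0.5671, -0.2096, 0.1094]
eef_rot: [0.995, 0.096, 0.001, 0.0]
ft_force: [-0.5, -0.0, 0.4]
width: 0.087
```

```bash
python3 - <<'E'
from h import *
rel(.566,-.2095,.108,.19)
i=cv2.cvtColor(camera('scene'),cv2.COLOR_RGB2BGR); crop('scene',i,350,180,550,330,4,'pics/g1.png')
E
```

```text
t 4.9 pos [ 0.5671 -0.2096  0.1094] yaw 0.192 w 0.087 F [-0.48 -0.01  0.43] M [-0.068  0.005  0.026] q [-0.3   0.48  0.74  1.7  -0.35  1.1   0.74]
shift(tool now) [-0.0011 -0.0003  0.0014] turn [ 0.0004 -0.0013  0.002 ] shift(after turn) [-0.0011 -0.0003  0.0014]
```

View pics/g1.png

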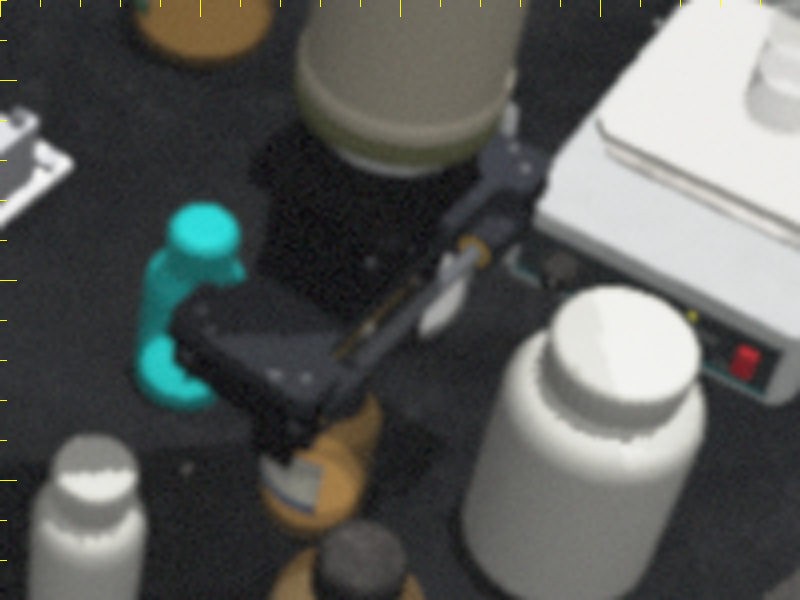

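The gripper straddles the small amber bottle (body near (428,300)) and touches neither the decoy nor the jar. I'll close and lift.

>>> step_arm --pt "-0.001 0 0.001 0 0 0" --pt "0 0 0 0 0 0" --pt "0 0 0 0 0 0" --pt "0 0 0 0 0 0" --pt "0 0 0 0 0 0" --pt "0 0 0 0 0 0" --pt "0 0 0 0 0 0" --pt "0 0 0 0 0 0" --gripper 0 --grip_force 25

```text
time: 5.75
ee_pos: [0.5658, -0.2095, 0.1076]
eef_rot: [0.995, 0.096, 0.0, -0.0]
ft_force: [0.7, 0.3, 1.5]
width: 0.0346
```

>>> step_arm --pt "0 0 -0.01 0 0 0" --pt "0 0 -0.02 0 0 0" --pt "0 0 -0.03 0 0 0" --pt "0 0 -0.03 0 0 0" --pt "0 0 -0.03 0 0 0" --pt "0 0 -0.03 0 0 0" --pt "0 0 -0.02 0 0 0" --pt "0 0 0 0 0 0"

```text
time: 6.55
ee_pos: [0.5664, -0.2104, 0.2807]
eef_rot: [0.995, 0.096, 0.002, 0.001]
ft_force: [0.0, -0.2, -2.5]
width: 0.0346
```

```bash
python3 -c "
from h import *
rel(.5483,.1,.28,.193)"
```

```text
t 6.55 pos [ 0.5664 -0.2104  0.2807] yaw 0.192 w 0.0346 F [ 0.01 -0.19 -2.51] M [-0.108 -0.038 -0.033] q [-0.35  0.33  0.81  1.5  -0.24  1.41  0.66]
shift(tool now) [ 0.0413 -0.3081  0.0004] turn [ 0.0016 -0.0041 -0.0015] shift(after turn) [ 0.0418 -0.3081  0.0007]
```

>>> step_arm --pt "0.004 -0.02 0 0 0 0" --pt "0.004 -0.032 0 0 0 0" --pt "0.004 -0.032 0 0 0 0" --pt "0.004 -0.032 0 0 0 0" --pt "0.004 -0.032 0 0 0 0" --pt "0.004 -0.032 0 0 0 0" --pt "0.004 -0.032 0 0 0 0" --pt "0.004 -0.032 0 0 0 0" --pt "0.004 -0.032 0 0 0 0" --pt "0.003 -0.02 0 0 0 0" --pt "0.002 -0.012 0 0 0 0" --pt "0 0 0 0 0 0"

```text
time: 7.75
ee_pos: [0.5466, 0.102, 0.2766]
eef_rot: [0.995, 0.097, -0.001, 0.0]
ft_force: [0.6, 0.4, -3.2]
width: 0.0344
```

>>> step_arm --pt "0 0 0 0 0 0" --pt "0 0 0 0 0 0" --pt "0 0 0 0 0 0"

```text
time: 8.05
ee_pos: [0.5472, 0.0992, 0.2776]
eef_rot: [0.995, 0.095, 0.0, 0.0]
ft_force: [-0.0, -1.0, -2.6]
width: 0.0344
```

```bash
python3 - <<'E'
from h import *
rel(.5483,.1,.185,.193)
i=cv2.cvtColor(camera('scene'),cv2.COLOR_RGB2BGR); crop('scene',i,260,110,400,250,4.2,'pics/g2.png')
E
```

```text
t 8.05 pos [0.5472 0.0992 0.2776] yaw 0.19 w 0.0344 F [-0.   -1.03 -2.58] M [-0.049  0.065 -0.007] q [-0.83  0.17  0.65  1.62 -0.11  1.38  0.02]
shift(tool now) [ 0.0012 -0.0006  0.0926] turn [ 0.0001 -0.0001 -0.003 ] shift(after turn) [ 0.0012 -0.0006  0.0926]
```

>>> step_arm --pt "0.001 0 0.02 0 0 0" --pt "0 0 0.025 0 0 0" --pt "0 0 0.025 0 0 0" --pt "0 0 0.02 0 0 0" --pt "0 0 0 0 0 0" --pt "0 0 0 0 0 0"

```text
time: 8.7
ee_pos: [0.5483, 0.1004, 0.1881]
eef_rot: [0.995, 0.096, 0.0, 0.0]
ft_force: [-0.1, -0.2, -2.3]
width: 0.0346
```

```bash
python3 - <<'E'
from h import *
rel(.5483,.1,.117,.193)
i=cv2.cvtColor(camera('scene'),cv2.COLOR_RGB2BGR); crop('scene',i,260,110,400,250,4.2,'pics/g2.png')
E
```

```text
t 8.7 pos [0.5483 0.1004 0.1881] yaw 0.191 w 0.0346 F [-0.08 -0.21 -2.28] M [-0.085 -0.009 -0.062] q [-0.81  0.24  0.64  1.74 -0.16  1.2   0.06]
shift(tool now) [-0.0001  0.0004  0.0711] turn [ 0.0001 -0.0001 -0.0016] shift(after turn) [-0.0001  0.0004  0.0711]
```

View pics/g2.png

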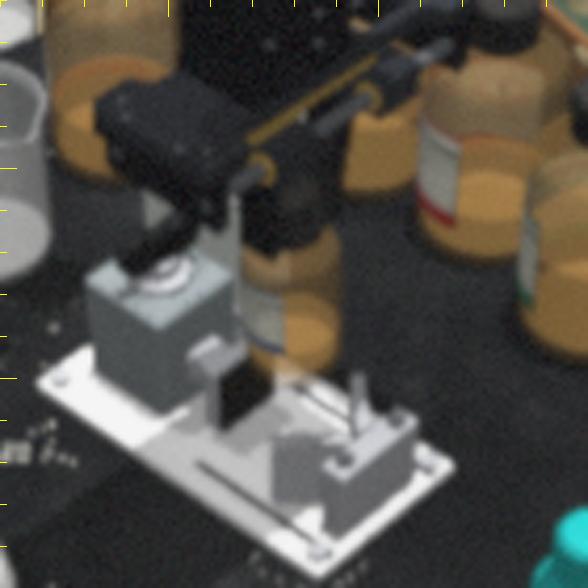

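The bottle hangs above the plate between jaw and vee, with edges near u=316.7 and 341.2 at v≈183. I'll check its axis against the drop point.

```bash
python3 - <<'E'
from h import *
for z in (.085,.12,.15):
    for nm,P in (('meas',(.5483,.1004)),):
        c=get_calibration('scene'); p=proj('scene',[*P,z]); right=c['R'][0]
        e=[proj('scene',np.array([*P,z])+k*.026*np.array([right[0],right[1],0])/np.hypot(*right[:2])) for k in(-1,1)]
        print(z,p.round(1),((p-[260,110])*4.2).round(),[((q-[260,110])*4.2).round() for q in e])
E
```

```text
0.085 [327.8 193.7] [285. 351.] [array([235., 352.]), array([335., 351.])]
0.12 [327.8 181.8] [285. 301.] [array([234., 302.]), array([336., 301.])]
0.15 [327.8 171.2] [285. 257.] [array([233., 258.]), array([336., 256.])]
```

```bash
python3 - <<'E'
from h import *
C=[p2w('scene',260+x/4.2,110+y/4.2,.008) for x,y in [(454,465),(320,575),(38,382)]]
for c in C: print(c)
ctr=(C[0]+C[2])/2;yv=C[2]-C[1]; xv=C[0]-C[1]
print(np.linalg.norm(xv),np.linalg.norm(yv),ctr,np.arctan2(yv[1],yv[0])-np.pi/2,np.arctan2(xv[1],xv[0]))
# bottle centre from scene edges
print(p2w('scene',260+289.5/4.2,110+301/4.2,.12))
E
```

```text
[0.61787855 0.03992869 0.008     ]
[0.51137901 0.0185176  0.008     ]
[0.46907198 0.22931647 0.008     ]
0.10863049847363652 0.21500243694820861 [0.54347526 0.13462258 0.008     ] 0.19806720302580083 0.19839918529836903
[0.55045842 0.09924319 0.12      ]
```

>>> step_arm --pt "0.0011 0.0016 0.02 0 0 0" --pt "0 0 0.015 0 0 0" --pt "0 0 0.01 0 0 0" --pt "0 0 0.008 0 0 0" --pt "0 0 0.007 0 0 0" --pt "0 0 0.005 0 0 0" --pt "0 0 0 0 0 0" --pt "0 0 0 0 0 0"

```text
time: 9.55
ee_pos: [0.5496, 0.0994, 0.1228]
eef_rot: [0.995, 0.096, 0.0, -0.0]
ft_force: [0.3, 0.4, -2.9]
width: 0.0343
```

```bash
python3 - <<'E'
from h import *
rel(.5497,.099,.1156,.193)
E
```

```text
t 9.55 pos [0.5496 0.0994 0.1228] yaw 0.192 w 0.0343 F [ 0.32  0.38 -2.9 ] M [-0.049 -0.01  -0.063] q [-0.78  0.32  0.62  1.81 -0.21  1.08  0.1 ]
shift(tool now) [-0.      0.0004  0.0072] turn [-0.     -0.0003 -0.001 ] shift(after turn) [-0.      0.0004  0.0072]
```

Bottle weight is still on the gripper and there is no side force. I'll lower it the rest of the way.

>>> step_arm --pt "0 0 0.003 0 0 0" --pt "0 0 0.002 0 0 0" --pt "0 0 0.001 0 0 0" --pt "0 0 0 0 0 0" --pt "0 0 0 0 0 0"

```text
time: 10.05
ee_pos: [0.5495, 0.0994, 0.1166]
eef_rot: [0.995, 0.096, 0.0, -0.0]
ft_force: [-0.2, 0.5, -1.7]
width: 0.0344
```

>>> step_arm --pt "0 0 0.001 0 0 0" --pt "0 0 0 0 0 0" --pt "0 0 0 0 0 0"

```text
time: 10.35
ee_pos: [0.5496, 0.0994, 0.1157]
eef_rot: [0.995, 0.096, 0.0, -0.0]
ft_force: [0.0, 0.4, -0.8]
width: 0.0344
```

>>> step_arm --pt "0 0 0.0005 0 0 0" --pt "0 0 0 0 0 0" --pt "0 0 0 0 0 0"

```text
time: 10.65
ee_pos: [0.5498, 0.0993, 0.1155]
eef_rot: [0.995, 0.096, 0.0, -0.0]
ft_force: [-1.6, -1.2, 5.6]
width: 0.0344
```

>>> step_arm --pt "0 0 0 0 0 0" --pt "0 0 0 0 0 0" --pt "0 0 0 0 0 0" --pt "0 0 0 0 0 0" --pt "0 0 0 0 0 0" --gripper 0.75

```text
time: 11.15
ee_pos: [0.5494, 0.0995, 0.1149]
eef_rot: [0.995, 0.096, -0.0, -0.0]
ft_force: [0.1, 0.6, -0.8]
width: 0.0629
```

>>> step_arm --pt "0 0 -0.01 0 0 0" --pt "0 0 -0.02 0 0 0" --pt "0 0 -0.03 0 0 0" --pt "0 0 -0.03 0 0 0" --pt "0 0 -0.03 0 0 0" --pt "0 0 0 0 0 0"

```text
time: 11.75
ee_pos: [0.5514, 0.0995, 0.2398]
eef_rot: [0.995, 0.096, 0.003, -0.001]
ft_force: [0.2, -0.7, -0.4]
width: 0.0648
```

```bash
python3 - <<'E'
from h import *
rel(.5295,.1955,.16,.085+np.pi/2)
E
```

```text
t 11.75 pos [0.5514 0.0995 0.2398] yaw 0.192 w 0.0648 F [ 0.21 -0.69 -0.43] M [-0.089 -0.017  0.044] q [-0.82  0.2   0.65  1.68 -0.13  1.3   0.04]
shift(tool now) [-0.0037 -0.0983  0.0799] turn [ 0.0036 -0.0065 -1.4642] shift(after turn) [ 0.0975 -0.0136  0.0798]
```

>>> step_arm --pt "0 -0.02 0 0 0 -0.14" --pt "0 0 0 0 0 -0.14" --pt "0 0 0 0 0 -0.14" --pt "0 0 0 0 0 -0.14" --pt "0 0 0 0 0 -0.14" --pt "0 0 0 0 0 -0.14" --pt "0 0 0 0 0 -0.14" --pt "0 0 0 0 0 -0.14" --pt "0 0 0 0 0 -0.14" --pt "0 0 0 0 0 -0.14" --pt "0 0 0 0 0 -0.064" --pt "0 0 0 0 0 0" --gripper 0.3

```text
time: 12.95
ee_pos: [0.5456, 0.1189, 0.2351]
eef_rot: [0.676, 0.737, -0.0, -0.0]
ft_force: [-1.0, 0.1, -0.2]
width: 0.0262
```

```bash
python3 - <<'E'
from h import *
rel(.530,.195,.16,.085+np.pi/2)
E
```

```text
t 12.95 pos [0.5456 0.1189 0.2351] yaw 1.657 w 0.0262 F [-0.98  0.13 -0.2 ] M [ 0.071 -0.007 -0.046] q [-0.71  0.19  0.48  1.67 -0.09  1.3   1.44]
shift(tool now) [ 0.0772 -0.009   0.0751] turn [-0.0001 -0.      0.0008] shift(after turn) [ 0.0772 -0.009   0.0751]
```

>>> step_arm --pt "0.02 -0.002 0 0 0 0" --pt "0.025 -0.003 0 0 0 0" --pt "0.02 -0.003 0.02 0 0 0" --pt "0.012 -0.001 0.025 0 0 0" --pt "0 0 0.02 0 0 0" --pt "0 0 0.008 0 0 0" --pt "0 0 0 0 0 0" --pt "0 0 0 0 0 0"

```text
time: 13.75
ee_pos: [0.5307, 0.1947, 0.163]
eef_rot: [0.677, 0.736, 0.0, 0.0]
ft_force: [0.5, -0.3, 0.2]
width: 0.0263
```

```bash
python3 - <<'E'
from h import *
rel(.530,.195,.107,.085+np.pi/2)
i=cv2.cvtColor(camera('scene'),cv2.COLOR_RGB2BGR); j=cv2.cvtColor(camera('top'),cv2.COLOR_RGB2BGR)
crop('scene',i,260,110,380,250,4,'pics/x.png');crop('top',j,210,170,310,250,3.1,'pics/y.png')
a=cv2.imread('pics/x.png');b=cv2.imread('pics/y.png');W=np.zeros((560,480+310,3),np.uint8);W[:,:480]=a;W[:b.shape[0],480:]=b;cv2.imwrite('pics/g3.png',W)
E
```

```text
t 13.75 pos [0.5307 0.1947 0.163 ] yaw 1.654 w 0.0263 F [ 0.55 -0.27  0.23] M [ 0.013 -0.03  -0.027] q [-0.79  0.27  0.42  1.75 -0.12  1.15  1.32]
shift(tool now) [ 0.0004 -0.0007  0.056 ] turn [ 0.001  -0.0003 -0.0014] shift(after turn) [ 0.0004 -0.0007  0.056 ]
```

View pics/g3.png

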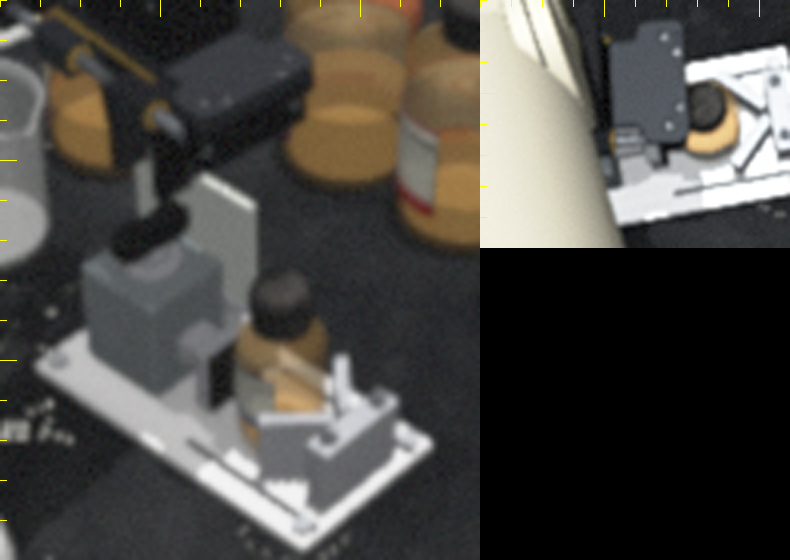

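The bottle stands upright between jaw and vee in the scene crop (cap at pixel (330,186)). The fingers are over the key (298,167). I'll go down onto the wings.

>>> step_arm --pt "0 -0.001 0.02 0 0 0" --pt "0 0 0.015 0 0 0" --pt "0 0 0.01 0 0 0" --pt "0 0 0.007 0 0 0" --pt "0 0 0.0035 0 0 0" --pt "0 0 0 0 0 0" --pt "0 0 0 0 0 0"

```text
time: 14.55
ee_pos: [0.5294, 0.195, 0.107]
eef_rot: [0.676, 0.737, 0.0, 0.0]
ft_force: [0.1, -0.3, 0.2]
width: 0.026
```

>>> step_arm --pt "0 0 0 0 0 0" --pt "0 0 0 0 0 0" --pt "0 0 0 0 0 0" --pt "0 0 0 0 0 0" --pt "0 0 0 0 0 0" --gripper 0 --grip_force 12

```text
time: 15.05
ee_pos: [0.5291, 0.1977, 0.1071]
eef_rot: [0.676, 0.737, 0.002, -0.001]
ft_force: [1.1, 8.1, -2.9]
width: 0.0185
```

```bash
python3 - <<'E'
from h import *
rel(.530,.195,.107,.085+np.pi/2)
E
```

```text
t 15.05 pos [0.5291 0.1977 0.1071] yaw 1.658 w 0.0185 F [ 1.14  8.08 -2.9 ] M [ 1.902 -0.127 -0.027] q [-0.78  0.33  0.41  1.8  -0.15  1.04  1.34]
shift(tool now) [-0.0028  0.0006  0.0001] turn [ 0.0015 -0.0033  0.0024] shift(after turn) [-0.0028  0.0006  0.0001]
```

>>> step_arm --pt "0.002 0 0 0 0 0" --pt "0 0 0 0 0 0" --pt "0 0 0 0 0 0"

```text
time: 15.35
ee_pos: [0.5292, 0.1978, 0.107]
eef_rot: [0.676, 0.737, 0.001, -0.0]
ft_force: [-0.9, 5.4, 1.3]
width: 0.0189
```

```bash
python3 - <<'E'
from h import *
rel(.530,.195,.107,.085+np.pi/2)
i=cv2.cvtColor(camera('scene'),cv2.COLOR_RGB2BGR)
crop('scene',i,260,110,360,200,8,'pics/g4.png')
im=cv2.imread('pics/g4.png')[:600];cv2.imwrite('pics/g4.png',im)
E
```

```text
t 15.35 pos [0.5292 0.1978 0.107 ] yaw 1.657 w 0.0189 F [-0.85  5.4   1.31] M [ 1.275  0.018 -0.022] q [-0.78  0.33  0.41  1.8  -0.15  1.04  1.34]
shift(tool now) [-0.0029  0.0006  0.    ] turn [ 0.001  -0.0013  0.0008] shift(after turn) [-0.0029  0.0006  0.    ]
```

View pics/g4.png

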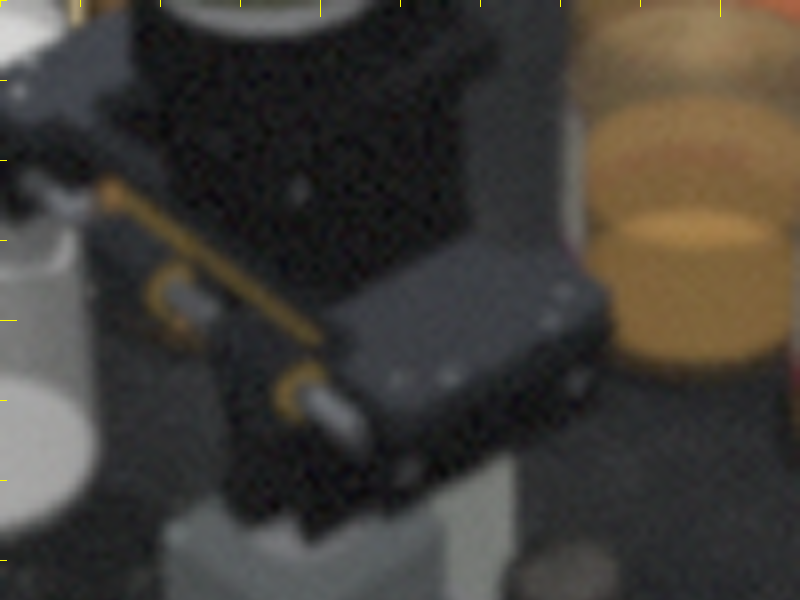

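The fingers stopped 18.5 mm apart, centred, with no couple about z. The fingertips are probably pinching the key's stem just below the wings. I'll open, rise 5 mm and recentre.

>>> step_arm --pt "0 0 0 0 0 0" --pt "0 0 0 0 0 0" --pt "0.001 0 -0.003 0 0 0" --pt "0 0 -0.002 0 0 0" --pt "0 0 0 0 0 0" --gripper 0.3

```text
time: 15.9
ee_pos: [0.5291, 0.1977, 0.1119]
eef_rot: [0.676, 0.736, 0.0, 0.0]
ft_force: [0.2, -0.6, 0.7]
width: 0.026
```

>>> step_arm --pt "0 0 0 0 0 0" --pt "0 0 0 0 0 0" --pt "0 0 0 0 0 0" --pt "0 0 0 0 0 0" --pt "0 0 0 0 0 0" --pt "0 0 0 0 0 0" --gripper 0

```text
time: 16.5
ee_pos: [0.5288, 0.198, 0.1115]
eef_rot: [0.676, 0.737, -0.0, -0.0]
ft_force: [0.3, 0.4, -0.2]
width: 0.0098
```

```bash
python3 - <<'E'
from h import *
rel(.530,.1978,.112,.085+np.pi/2)
E
```

```text
t 16.5 pos [0.5288 0.198  0.1115] yaw 1.656 w 0.0098 F [ 0.26  0.43 -0.2 ] M [0.135 0.03  0.138] q [-0.78  0.32  0.41  1.8  -0.15  1.05  1.33]
shift(tool now) [-0.0003  0.0012 -0.0005] turn [-0.0001 -0.0001  0.0004] shift(after turn) [-0.0003  0.0012 -0.0005]
```

Now it grips the wings at 9.8 mm. The first part turn covers about 0.8 rad of free travel.

>>> step_arm --pt "0 0 0 0 0 0" --pt "0 0 0 0 0 0" --pt "0 0 0 0 0 0.1" --pt "0 0 0 0 0 0.1" --pt "0 0 0 0 0 0.1" --pt "0 0 0 0 0 0" --pt "0 0 0 0 0 0" --pt "0 0 0 0 0 0" --grip_force 30

```text
time: 17.3
ee_pos: [0.5288, 0.1983, 0.1115]
eef_rot: [0.778, 0.628, 0.0, -0.0]
ft_force: [1.7, 3.1, -2.9]
width: 0.0097
```

```bash
python3 -c "
from h import *
rel(.529,.198,.112,1.656-.3)"
```

```text
t 17.3 pos [0.5288 0.1983 0.1115] yaw 1.358 w 0.0097 F [ 1.69  3.09 -2.9 ] M [ 0.704 -0.212 -0.085] q [-0.82  0.33  0.46  1.8  -0.16  1.05  1.05]
shift(tool now) [-0.0002  0.0002 -0.0005] turn [-0.     -0.0006  0.0023] shift(after turn) [-0.0002  0.0002 -0.0005]
```

>>> step_arm --pt "0 0 0 0 0 0.1" --pt "0 0 0 0 0 0.1" --pt "0 0 0 0 0 0.1" --pt "0 0 0 0 0 0.1" --pt "0 0 0 0 0 0.1" --pt "0 0 0 0 0 0" --pt "0 0 0 0 0 0" --pt "0 0 0 0 0 0"

```text
time: 18.1
ee_pos: [0.5291, 0.1988, 0.1116]
eef_rot: [0.909, 0.416, 0.001, -0.0]
ft_force: [1.8, 4.9, -5.3]
width: 0.0096
```

```bash
python3 -c "
from h import *
rel(.529,.198,.112,1.656-.8)"
```

```text
t 18.1 pos [0.5291 0.1988 0.1116] yaw 0.858 w 0.0096 F [ 1.78  4.86 -5.33] M [ 1.107 -0.521 -0.187] q [-0.89  0.34  0.54  1.8  -0.2   1.06  0.58]
shift(tool now) [-0.0006  0.0004 -0.0004] turn [-0.0001 -0.0014  0.0022] shift(after turn) [-0.0006  0.0004 -0.0004]
```

```bash
cat >> h.py <<'E'
def feel(n=6):
    M=[];F=[]
    for _ in range(n):
        camera('top'); s=read_state(); M.append(s['torque'][2]);F.append(s['ft_force'])
    xt=Ro.from_quat(s['eef_rot']).as_matrix()[:,0]
    yaw=np.arctan2(xt[1],xt[0])
    print('t',round(s['time'],2),'key~',round(.196+np.pi/2-yaw,3),'Mz',np.mean(M).round(4),'+-',np.std(M).round(4),'tau7',s['joint_torque'][6].round(3),'F',np.mean(F,0).round(1),'pos',s['ee_pos'].round(4),'w',round(s['width'],4),'q7',s['joint_positions'][6].round(2))
E
python3 -c "
from h import *
feel(4)"
```

```text
t 18.3 key~ 0.909 Mz -0.151 +- 0.0247 tau7 0.172 F [ 2.6  5.  -5.2] pos [0.5291 0.1987 0.1115] w 0.01 q7 0.58
```

>>> step_arm --pt "0.001 -0.001 0.0005 0 0 0.1" --pt "0 0 0 0 0 0" --pt "0 0 0 0 0 0"

```text
time: 18.6
ee_pos: [0.5292, 0.199, 0.1114]
eef_rot: [0.929, 0.37, 0.0, 0.0]
ft_force: [-0.1, -1.1, 3.6]
width: 0.0096
```

```bash
python3 -c "
from h import *
feel(4)"
```

```text
t 18.8 key~ 1.01 Mz -0.1417 +- 0.0172 tau7 0.215 F [ 0.7 -2.   5. ] pos [0.5292 0.199  0.1114] w 0.0097 q7 0.48
```

>>> step_arm --pt "0 0 0 0 0 0.1" --pt "0 0 0 0 0 0" --pt "0 0 0 0 0 0"

```text
time: 19.1
ee_pos: [0.5292, 0.1991, 0.1114]
eef_rot: [0.947, 0.323, 0.0, 0.0]
ft_force: [1.4, -1.2, 4.9]
width: 0.0098
```

```bash
python3 -c "
from h import *
feel(4)"
```

```text
t 19.3 key~ 1.11 Mz -0.1807 +- 0.0158 tau7 0.182 F [ 0.7 -1.6  5.3] pos [0.5292 0.199  0.1114] w 0.0099 q7 0.39
```

```bash
sed -i "s/M.append(s\['torque'\]\[2\])/M.append([s['torque'][2],s['joint_torque'][6]])/; s/np.mean(M).round(4)/np.mean(M,0).round(4)/; s/np.std(M).round(4)/np.std(M,0).round(3)/; s/'tau7',s\['joint_torque'\]\[6\].round(3),//" h.py
```

>>> step_arm --pt "0 0 -0.0005 0 0 0.1" --pt "0 0 0 0 0 0" --pt "0 0 0 0 0 0"

```text
time: 19.6
ee_pos: [0.5293, 0.1991, 0.1115]
eef_rot: [0.961, 0.276, 0.001, 0.0]
ft_force: [5.8, -0.6, -2.4]
width: 0.0096
```

```bash
python3 -c "
from h import *
feel(5)"
```

```text
t 19.85 key~ 1.208 Mz [-0.1519  0.1651] +- [0.032 0.015] F [ 5.2 -0.9 -1.9] pos [0.5293 0.1991 0.1115] w 0.0099 q7 0.3
```

>>> step_arm --pt "0 0 0 0 0 0.1" --pt "0 0 0 0 0 0" --pt "0 0 0 0 0 0"

```text
time: 20.15
ee_pos: [0.5293, 0.1992, 0.1115]
eef_rot: [0.974, 0.228, 0.001, 0.0]
ft_force: [6.2, -0.6, -2.5]
width: 0.0096
```

```bash
python3 -c "
from h import *
feel(5)"
```

```text
t 20.4 key~ 1.308 Mz [-0.1533  0.1646] +- [0.022 0.013] F [ 5.9 -0.7 -2.3] pos [0.5294 0.1991 0.1115] w 0.0096 q7 0.2
```

>>> step_arm --pt "0 0 0 0 0 0.1" --pt "0 0 0 0 0 0" --pt "0 0 0 0 0 0"

```text
time: 20.7
ee_pos: [0.5295, 0.1992, 0.1115]
eef_rot: [0.984, 0.179, 0.001, 0.0]
ft_force: [6.9, -0.7, -3.2]
width: 0.0095
```

```bash
python3 -c "
from h import *
feel(5)"
```

```text
t 20.95 key~ 1.408 Mz [-0.14    0.1607] +- [0.028 0.013] F [ 6.7 -0.7 -3.1] pos [0.5295 0.1992 0.1115] w 0.0098 q7 0.11
```

>>> step_arm --pt "0.0006 0 0 0 0 0.1" --pt "0 0 0 0 0 0" --pt "0 0 0 0 0 0"

```text
time: 21.25
ee_pos: [0.5296, 0.1992, 0.1115]
eef_rot: [0.992, 0.13, 0.0, 0.0]
ft_force: [5.4, -1.4, -2.2]
width: 0.0098
```

```bash
python3 -c "
from h import *
feel(6)"
```

```text
t 21.55 key~ 1.507 Mz [-0.1635  0.1667] +- [0.03  0.003] F [ 5.3 -1.7 -2. ] pos [0.5296 0.1992 0.1115] w 0.0098 q7 0.02
```

>>> step_arm --pt "0 0 0 0 0 0.1" --pt "0 0 0 0 0 0" --pt "0 0 0 0 0 0"

```text
time: 21.85
ee_pos: [0.5297, 0.1993, 0.1115]
eef_rot: [0.997, 0.08, 0.0, 0.0]
ft_force: [6.3, -1.4, -2.8]
width: 0.0101
```

```bash
python3 -c "
from h import *
feel(6)"
```

```text
t 22.15 key~ 1.607 Mz [-0.1863  0.161 ] +- [0.027 0.012] F [ 6.  -1.6 -2.4] pos [0.5297 0.1993 0.1115] w 0.0098 q7 -0.08
```

>>> step_arm --pt "0 0 0 0 0 0.1" --pt "0 0 0 0 0 0" --pt "0 0 0 0 0 0"

```text
time: 22.45
ee_pos: [0.5298, 0.1993, 0.1115]
eef_rot: [1.0, 0.03, 0.001, 0.0]
ft_force: [6.3, -1.9, -2.5]
width: 0.0099
```

```bash
python3 -c "
from h import *
feel(6)"
```

```text
t 22.75 key~ 1.707 Mz [-0.1772  0.1598] +- [0.023 0.012] F [ 6.4 -1.2 -3. ] pos [0.5298 0.1993 0.1115] w 0.0098 q7 -0.17
```

>>> step_arm --pt "0 0 0 0 0 0.1" --pt "0 0 0 0 0 0" --pt "0 0 0 0 0 0"

```text
time: 23.05
ee_pos: [0.53, 0.1993, 0.1115]
eef_rot: [1.0, -0.02, 0.001, 0.0]
ft_force: [6.1, -1.2, -2.5]
width: 0.0097
```

```bash
python3 -c "
from h import *
feel(6)"
```

```text
t 23.35 key~ 1.807 Mz [-0.1741  0.1586] +- [0.03  0.012] F [ 7.1 -1.4 -3.5] pos [0.53   0.1993 0.1115] w 0.0101 q7 -0.26
```

>>> step_arm --pt "0 0 0 0 0 0.1" --pt "0 0 0 0 0 0" --pt "0 0 0 0 0 0"

```text
time: 23.65
ee_pos: [0.5301, 0.1993, 0.1115]
eef_rot: [0.998, -0.07, 0.001, 0.0]
ft_force: [7.9, -1.0, -4.2]
width: 0.0096
```

```bash
python3 -c "
from h import *
feel(6)"
```

```text
t 23.95 key~ 1.907 Mz [-0.1534  0.1575] +- [0.021 0.012] F [ 7.6 -1.1 -4.4] pos [0.53   0.1992 0.1115] w 0.0098 q7 -0.35
```

>>> step_arm --pt "0 0 0 0 0 0.1" --pt "0 0 0 0 0 0" --pt "0 0 0 0 0 0"

```text
time: 24.25
ee_pos: [0.5302, 0.1993, 0.1115]
eef_rot: [0.993, -0.12, 0.001, -0.0]
ft_force: [8.5, -1.4, -4.0]
width: 0.01
```

```bash
python3 -c "
from h import *
feel(6)"
```

```text
t 24.55 key~ 2.007 Mz [-0.1589  0.1566] +- [0.03  0.012] F [ 8.9 -1.3 -4.7] pos [0.5302 0.1992 0.1115] w 0.0098 q7 -0.44
```

>>> step_arm --pt "0.0008 0 0 0 0 0.1" --pt "0 0 0 0 0 0" --pt "0 0 0 0 0 0"

```text
time: 24.85
ee_pos: [0.5303, 0.1992, 0.1115]
eef_rot: [0.986, -0.169, 0.0, 0.0]
ft_force: [5.7, -1.7, -2.3]
width: 0.0095
```

```bash
python3 -c "
from h import *
feel(6)"
```

```text
t 25.15 key~ 2.106 Mz [-0.1716  0.16  ] +- [0.03  0.013] F [ 5.2 -1.3 -2. ] pos [0.5303 0.1992 0.1115] w 0.0098 q7 -0.53
```

>>> step_arm --pt "0 0 0 0 0 0.1" --pt "0 0 0 0 0 0" --pt "0 0 0 0 0 0"

```text
time: 25.45
ee_pos: [0.5304, 0.1991, 0.1115]
eef_rot: [0.976, -0.218, 0.0, 0.0]
ft_force: [5.7, -1.2, -1.7]
width: 0.0097
```

```bash
python3 -c "
from h import *
feel(6)"
```

```text
t 25.75 key~ 2.206 Mz [-0.1699  0.1594] +- [0.019 0.012] F [ 5.5 -1.5 -2.2] pos [0.5304 0.1991 0.1115] w 0.0099 q7 -0.62
```

>>> step_arm --pt "0 0 0 0 0 0.1" --pt "0 0 0 0 0 0" --pt "0 0 0 0 0 0"

```text
time: 26.05
ee_pos: [0.5305, 0.1991, 0.1115]
eef_rot: [0.964, -0.266, 0.001, -0.0]
ft_force: [5.4, -1.1, -3.3]
width: 0.0098
```

```bash
python3 -c "
from h import *
feel(6)
crop('scene',cv2.cvtColor(camera('scene'),cv2.COLOR_RGB2BGR),270,140,370,240,6,'pics/g5.png')"
```

```text
t 26.35 key~ 2.306 Mz [-0.138   0.1567] +- [0.017 0.012] F [ 6.2 -1.3 -2.9] pos [0.5305 0.1991 0.1115] w 0.0096 q7 -0.72
```

View pics/g5.png

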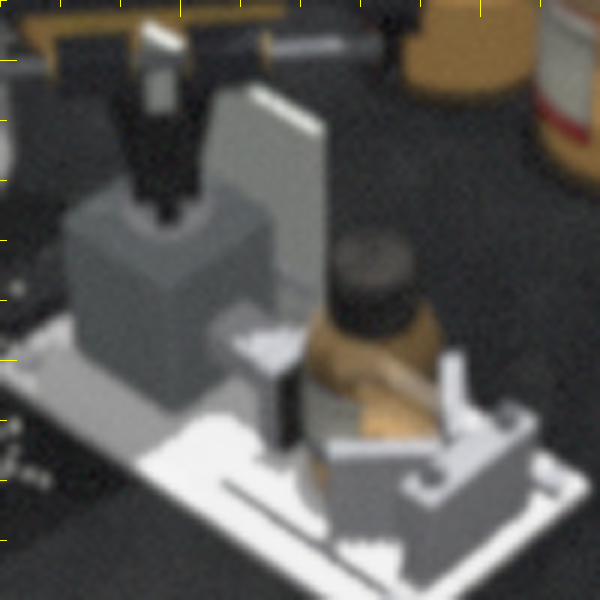

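The jaw (pad near (318,206)) has advanced to just short of the bottle, which stands upright at (331,200). So the key really is turning and contact is close.

>>> step_arm --pt "0 0 0 0 0 0.1" --pt "0 0 0 0 0 0" --pt "0 0 0 0 0 0"

```text
time: 26.7
ee_pos: [0.5306, 0.199, 0.1115]
eef_rot: [0.949, -0.314, 0.001, -0.0]
ft_force: [6.1, -1.0, -3.4]
width: 0.0096
```

```bash
python3 -c "
from h import *
feel(8)"
```

```text
t 27.1 key~ 2.406 Mz [-0.1178  0.113 ] +- [0.018 0.011] F [ 6.6 -1.7 -3.3] pos [0.5306 0.199  0.1115] w 0.0097 q7 -0.81
```

>>> step_arm --pt "0 0 0 0 0 0.1" --pt "0 0 0 0 0 0" --pt "0 0 0 0 0 0"

```text
time: 27.4
ee_pos: [0.5307, 0.199, 0.1115]
eef_rot: [0.932, -0.361, 0.001, -0.0]
ft_force: [7.4, -2.2, -4.1]
width: 0.01
```

```bash
python3 -c "
from h import *
feel(8)"
```

```text
t 27.8 key~ 2.506 Mz [-0.057  0.058] +- [0.03  0.011] F [ 7.4 -2.3 -3.5] pos [0.5307 0.199  0.1115] w 0.0099 q7 -0.9
```

Both the joint-7 torque and Mz shifted clearly in the last two steps, by 0.044 and 0.055 N m, about 0.10 N m in total. At 0.006 N m per N that is roughly 16 N, which agrees with about 0.2 rad after contact. This is in range, so I stop turning, ease the side load and release.

>>> step_arm --pt "0.0006 -0.0006 0.0002 0 0 0" --pt "0 0 0 0 0 0" --pt "0 0 0 0 0 0"

```text
time: 28.1
ee_pos: [0.5308, 0.199, 0.1114]
eef_rot: [0.932, -0.362, -0.0, 0.0]
ft_force: [0.6, -4.4, 5.1]
width: 0.0097
```

```bash
python3 -c "
from h import *
feel(8)"
```

```text
t 28.5 key~ 2.509 Mz [ 0.0364 -0.0276] +- [0.013 0.043] F [ 0.4 -4.4  5.2] pos [0.5308 0.1989 0.1114] w 0.01 q7 -0.9
```

>>> step_arm --pt "0 0 0 0 0 0" --pt "0 0 0 0 0 0" --pt "0 0 0 0 0 0" --pt "0 0 0 0 0 0" --pt "0 0 0 0 0 0" --gripper 0.3

```text
time: 29.0
ee_pos: [0.5308, 0.1996, 0.1112]
eef_rot: [0.932, -0.363, -0.0, -0.0]
ft_force: [0.0, -0.4, -0.3]
width: 0.0256
```

```bash
python3 -c "
from h import *
feel(2)"
```

```text
t 29.1 key~ 2.511 Mz [-0.0345  0.0039] +- [0.015 0.001] F [ 0.1 -0.2 -0.2] pos [0.5309 0.1995 0.1113] w 0.0257 q7 -0.9
```

>>> step_arm --pt "0 0 -0.005 0 0 0" --pt "0 0 -0.015 0 0 0" --pt "0 0 -0.03 0 0 0" --pt "0 0 -0.04 0 0 0" --pt "0 0 -0.04 0 0 0" --pt "0 0 -0.03 0 0 0" --pt "0 0 -0.02 0 0 0" --pt "0 0 0 0 0 0"

```text
time: 29.9
ee_pos: [0.5323, 0.1993, 0.2954]
eef_rot: [0.931, -0.364, 0.002, -0.002]
ft_force: [0.4, -0.4, -0.4]
width: 0.0258
```

>>> step_arm --pt "-0.02 -0.02 0 0 0 0" --pt "-0.02 -0.02 0 0 0 0" --pt "-0.02 -0.02 0 0 0 0" --pt "-0.02 -0.02 0 0 0 0" --pt "-0.02 -0.02 0 0 0 0" --pt "-0.02 -0.02 0 0 0 0" --pt "0 0 0 0 0 0" --pt "0 0 0 0 0 0"

```text
time: 30.7
ee_pos: [0.5237, 0.3688, 0.291]
eef_rot: [0.932, -0.363, 0.0, 0.001]
ft_force: [0.5, -0.9, 1.1]
width: 0.026
```

```bash
python3 -c "
from h import *
i=cv2.cvtColor(camera('scene'),cv2.COLOR_RGB2BGR); j=cv2.cvtColor(camera('top'),cv2.COLOR_RGB2BGR)
crop('scene',i,265,130,365,240,4.5,'pics/x.png');crop('top',j,205,175,325,255,3,'pics/y.png')
a=cv2.imread('pics/x.png');b=cv2.imread('pics/y.png');W=np.zeros((600,a.shape[1]+b.shape[1],3),np.uint8);W[:a.shape[0],:a.shape[1]]=a;W[:b.shape[0],a.shape[1]:]=b
k=cv2.resize(i,(320,240));W[250:490,a.shape[1]:a.shape[1]+320]=k;W=W[:500];W=W[:,:800];cv2.imwrite('pics/g6.png',W)"
```

```text
(no output)
```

View pics/g6.png

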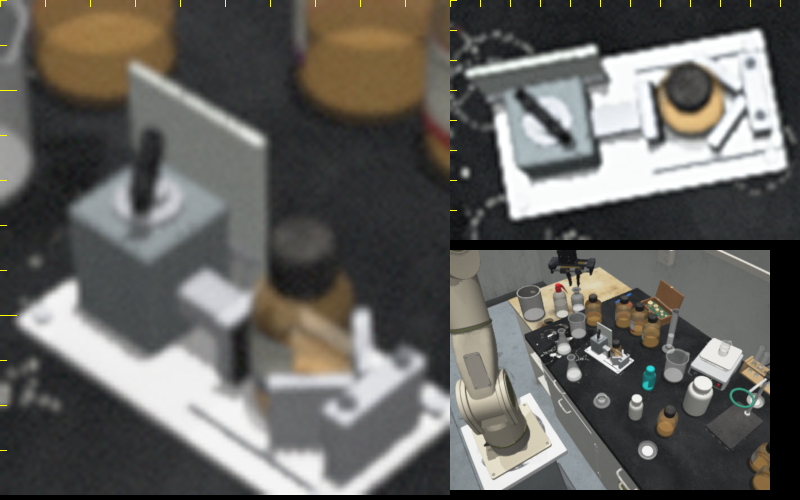

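The final view shows the bottle upright in the vee with the jaw against it. The key wings run from top-view pixel (227,206) to (246,223), which gives a key angle of about 2.51 rad, so it did not spring back. The other items look undisturbed and the guard is intact. Handing in.

```bash
python3 -c "
from bench import *
print(close_job())"
```

```text
the job is handed in; nothing more can be done
None
```

I stood the smallest amber bottle upright in the vee, let go of it, then tightened the key clockwise until the jaw gripped the bottle. I handed the job in at about 31 s of the 64 s allowed.

- **Tightening:** I turned the key in part turns, then in 0.1 rad steps, from about 0.1 to 2.51 rad. The holding torque stayed level up to 2.31 rad, then shifted by 0.044 and 0.055 N m over the last two steps. That makes the jaw force about 16 N. It is a little above your 12–15 N aim but inside the 6–25 N band.
- **Torque sign:** The holding torque had the opposite sign to what I expected. I therefore judged the force by the change in torque, not its absolute value.
- **Last checks:** The final pictures show the bottle upright between jaw and vee and the key still at about 2.51 rad after release. The guard plate is standing and the other glassware looks undisturbed. The gripper is clear of everything, with no contact force.
- **Went wrong or disagreed:**
  - My first pinch on the key was too low. It probably caught the stem, with about 8 N of side force, so I opened, rose 5 mm and gripped the wings properly.
  - The two cameras disagreed by about 3–4 mm. I placed the bottle at a compromise between them.
- **Pictures:** I viewed 10.

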